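# Run the key-shop inspection microscope up to its focus stop

### The job

Bring the inspection microscope into focus on the brass lock cylinder: with the fingertips press down the red plate in the middle of its carriage to free the brake, keep it pressed while you push the carriage along the rail right up against the orange stop, then lift off so that the brake holds it there. Nothing needs gripping: never force the carriage along with the brake on, do not touch the microscope or the orange stop, and do not lift or shift the lock cylinders or the other things on the bench.

Things in the scene. Friction and masses are not known exactly. Their poses are not given: they have to be found in the camera images.
- inspection_bench: Grey base plate, 150 x 335 x 8 mm, fixed on the workbench, turned about the vertical. Origin: on the workbench, near its middle. An aluminium rail, top 30 mm high, runs along its y axis, 30 mm to the +x side of the origin, and carries the microscope carriage; the specimen stage (top 57.5 mm high) is at the -y end. To its left stand a sheet guard and a tool crate: cross them 0.35 m up.
- plate_top (a point): Centre of the top of the red press plate in the middle of the carriage, 34 mm across the rail x 40 mm along it; 56 mm above the workbench when up; it sinks with the plate and travels with the carriage. At both ends of the plate along the rail an aluminium horn of the carriage, 44 mm wide, stands 13 mm higher than the plate; 46 mm clear between the horns.
- press_plate (a joint): How far the red plate is pressed down, m. 0 = up, brake on; 0.007 = lower limit. A spring resists with 6 N at the top, 9.5 N at the limit. The brake is off from 1 mm down; 3 to 6 mm is a good working depth. Let go, it springs up and the brake grips again (holds about 20 N).
- carriage (a joint): Travel of the carriage along the rail, m, growing towards the orange stop (-y of the bench). With the brake off it takes 1 to 2 N to push: a fingertip that presses the plate drags it along and, after some play, pushes it by the horn on the stop's side.
- bumper (a point): Middle of the small steel bumper face at the carriage's end towards the stop: 42 mm ahead of the plate's centre along the rail, 37.5 mm above the workbench.
- stop_face (a point): Middle of the orange stop block's face that the bumper meets, 37.5 mm above the workbench, over the rail's middle; y axis points back to the carriage. The stop is rigid; its place on the rail varies. The level line from bumper to stop_face is the direction and length of the push, 50 to 110 mm.
- focus_stop: The orange stop block clamped on the rail: 54 mm across the rail, 16 mm along it, top 52 mm high, with a black thumbscrew on its +x side. Origin: at workbench level below its middle. The robot should not touch it.
- microscope (a point): White and black microscope, 125 mm long, 35 mm thick, in a ring on the carriage's -x side (bench axes), parallel to the rail. This point: on its axis beside the plate's middle, 66 mm from it, 66 mm above the workbench; its near side is 45 mm from the plate's centre line; the ring's top is 93 mm high. Not to be touched.
- brass_cylinder: Brass lock cylinder (41 x 70 x 17 mm) lying loose on the specimen stage between four pins, the thing under inspection. Origin: middle of its underside. To be left alone.
- steel_cylinder: Steel-grey lock cylinder (41 x 65 x 17 mm) lying loose on the base plate next to the stage. Origin: middle of its underside. To be left alone.
- eye_loupe: Black eye loupe, 38 mm wide, 32 mm high, loose to the left of the bench plate. Origin: middle of its underside.
- brass_padlock: Brass padlock, 66 x 42 x 15 mm, loose to the left of the bench plate. Origin: middle of its underside.
- oil_bottle: Small amber dropper bottle, 34 mm wide, 102 mm high, loose to the left of the bench plate near the workbench's front edge. Origin: middle of its underside.

How it is judged:
By the outcome, as a careful person would: the job done as asked, in the order asked, and still so for the second after the job is handed in, with the robot touching nothing.
It also fails if it takes over 45 s, if anything falls off the work surface, if the arm or the gripper's body presses on something with over 40 N, if the wrist force passes 120 N, or if a joint passes its speed limit or range.

### The arm

A 6-joint arm with a two-finger parallel gripper is mounted at the origin on a cart in front of the work surface, level with it; the furniture and walls round the work are solid. World frame = base frame: x ahead of the robot, y to its left, z up, the work surface at z = 0. Lengths are in m, angles in degrees, forces in N, time in s.
With the tool pointing down it reaches from about 0.4 to 0.825 m from the base axis. Payload 7 kg.
Tool frame: the origin (TCP) lies midway between the tips of the shut fingers; the grasp point (between the pads) lies 19 mm behind it; z points along the fingers, y is the line along which they close (so a half turn about z gives the same grasp; the last joint's range is limited). The gripper opens to 88 mm and grips with 3 to 60 N. Pads are 19 mm wide; open, the fingers measure 130 mm over their backs; the gripper's body (78 mm by 193 mm) begins 47 mm behind the grasp point.
Start: joints at [90.648, 20.546, 0.682, 0, -70.136, -16.507], TCP at [0.184, 0.649, 0.227] pointing down, gripper open.
Joint ranges: [-176.03, 176.03], [-82.01, 121.73], [-58.28, 71.71], [-173.87, 95.51], [-174.79, -0.11], [-173.66, 173.66]. Speed limits (degrees/s): [136.94, 136.94, 172.46, 180, 180, 180].

### API

Orientations are given as [roll, pitch, yaw] about the fixed x, y, z axes, in that order (R = Rz(yaw) Ry(pitch) Rx(roll)).
In Python, from plant import ctrl, viewer, close_job gives the robot as it stands. The module is installed in compiled form; this text tells all that it offers.
- The arm moves only by the tool step_arm, never from a script. Its argument "moves" is a list that holds one entry, the list of rows, each a list of 5 numbers: the shift along the world's x, y, z in cm, then the turn about the world's z in rad, then the finger opening in cm, from 0 to 8.76. In form: [[[tx, ty, tz, twist, grip], ...]]. A call has 1 to 10 rows; each row shifts and turns the commanded pose from where the row before left it; what a row does not reach is not made up. A row lasts 1/10 s, in which the tool goes at most 50 mm and 8.59 degrees, less where a joint would pass 70% of its speed; a pose out of reach is approached as far as the arm can. A call with a gripper value outside its range is refused whole. The fingers move at their own pace and stop on an object; the grip force is fixed at half the most. Time passes only in rows, so rows that do not move let the fingers close. It gives the time, the measured TCP pose, the force, the opening and the grip force at its end, in the units of the state.
- ctrl.get_obs(): the state, without advancing time (a new reading comes with each control period).
- viewer.snapshot(name): name is "scene" or "top"; returns (picture, depth): 384x512x3 uint8, blue, green, red; 384x512 float32, m along the optical axis (not along the pixel's ray), 0 where there is no reading.
- viewer.camera_info(name): a dict with "camera_matrix" (3x3 intrinsics, pixels), "k1" (the pictures are not rectified: a ray, as slopes to the right and down, at radius r is drawn at 1 + k1 r^2 times it, then the intrinsics apply), "eye" and "orientation" of the camera in the world. Camera axes: x right, y down, z forward; pixel columns grow to the right and rows downward; lengths in m; the calibration is good to about 2 mm. A picture is of the moment at which its call begins. camera_info takes no time and is no camera call.
- close_job(): hands the job in; it is judged then, once.
The state is a dict: "clock": time; "joint_pos": joint angles; "qvel": joint speeds; "tau": joint torques, N m; "tool_pos": TCP position; "orientation": TCP orientation; "force": force on the tool from outside, world axes, zero at the start; "moment": the same for the moment, N m; "opening": finger opening in m; "gripper_force": force on a finger pad.
Only numpy, scipy, OpenCV 4.12 (cv2) and the standard library are available. Lean on these libraries where they do the work, as an engineer would, in place of code of your own. Each camera call takes 0.05 s, during which the arm holds its last target. There are 200 camera calls.

## Working session

There is one attempt and no reset: what is moved stays moved. The work goes in short steps, Python scripts to look and compute and a tool call to move; the robot and the scene stay as the last step left them, time stands still between calls to the robot, and variables do not carry over. Pictures are saved under pics/ and viewed, at most 10 in all, crops included, and the job is handed in when it is done.

Besides the shell and the picture viewer there is one more tool, called after ">>>" as name(argument=value, ...) on one line, values as JSON. step_arm: Moves the arm, as the interface text tells. Its arguments: {"type":"object","properties":{"moves":{"type":"array","items":{"type":"array","items":{"type":"array","items":{"type":"number"}}}}},"required":["moves"]}

```bash
mkdir -p pics; cat > h.py <<'E'
import numpy as np, cv2
from plant import ctrl, viewer, close_job
from scipy.spatial.transform import Rotation as R
def cam(n):
    c=viewer.camera_info(n); return c
def rot(c):
    o=np.array(c["orientation"]); return o if o.shape==(3,3) else R.from_euler('xyz',o,degrees=True).as_matrix()
def rays(c,uv):
    K=np.array(c["camera_matrix"],float); uv=np.asarray(uv,float).reshape(-1,2)
    d=(uv-K[:2,2])/[K[0,0],K[1,1]]; s=d.copy()
    for _ in range(20): s=d/(1+c["k1"]*(s**2).sum(1,keepdims=True))
    return np.c_[s,np.ones(len(s))]
def plane(c,uv,z):
    w=rays(c,uv)@rot(c).T; e=np.array(c["eye"]); return e+w*((z-e[2])/w[:,2])[:,None]
def pts(c,uv,dep):
    return np.array(c["eye"])+(rays(c,uv)*np.asarray(dep)[:,None])@rot(c).T
E
python3 - <<'E'
from h import *
for n in("scene","top"):
    print(cam(n)); p,d=viewer.snapshot(n); cv2.imwrite(f"pics/{n}0.png",p); np.savez(f"{n}0.npz",p=p,d=d)
print(ctrl.get_obs())
E
```

```text
{'camera_matrix': array([[436.41823605,   0.        , 256.00618801],
       [  0.        , 436.41823605, 187.69041111],
       [  0.        ,   0.        ,   1.        ]]), 'k1': -0.01836104447061553, 'eye': array([0.53776511, 0.3752966 , 0.99711913]), 'orientation': array([-152.69254268,    0.4000371 , -179.71639033])}
{'camera_matrix': array([[488.35408957,   0.        , 262.22979382],
       [  0.        , 488.35408957, 196.45263303],
       [  0.        ,   0.        ,   1.        ]]), 'k1': -0.06429178301318521, 'eye': array([ 0.39885026, -0.12259708,  1.05221074]), 'orientation': array([-170.20971218,    0.9052376 ,  -91.29797038])}
{'clock': 0.1, 'joint_pos': array([ 9.06467058e+01,  2.05882976e+01,  6.38941408e-01, -1.85070069e-02,
       -7.01342019e+01, -1.65054944e+01]), 'qvel': array([-0.00442328, -0.1711164 ,  0.16880298,  0.0108435 ,  0.02368038,
       -0.03296392]), 'tau': array([-3.17906008e-03, -5.84162199e+01,  2.93750596e+01,  7.01564491e+00,
        1.01084015e-02, -4.01283819e-05]), 'tool_pos': array([0.18437299, 0.64888428, 0.22570241]), 'orientation': array([ 1.79914942e+02, -7.06009056e-03, -1.58650850e+01]), 'force': array([-0.37424663, -0.35093075,  0.49806051]), 'moment': array([-0.00943291, -0.00954817,  0.01733772]), 'gripper_force': 0.0, 'opening': 0.08760911778379699}
```

View pics/scene0.png

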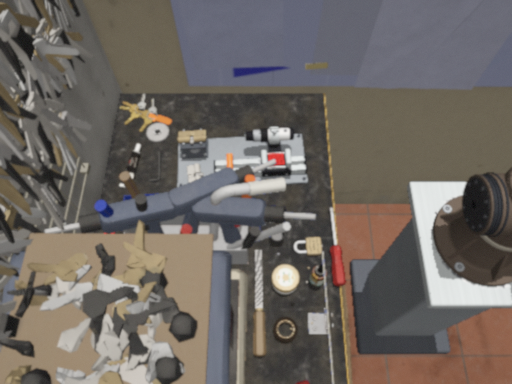

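View pics/top0.png

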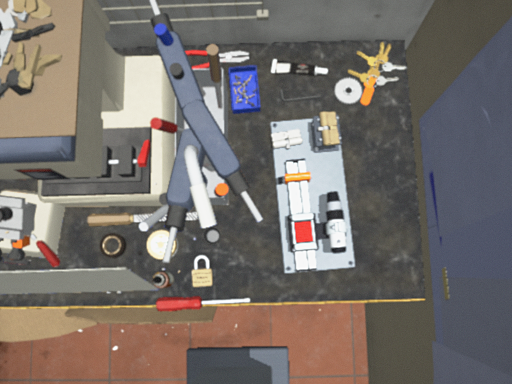

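```bash
python3 - <<'E'
from h import *
for n in("scene","top"):
    c=cam(n); D=np.load(n+"0.npz"); p,d=D["p"],D["d"]
    o=ctrl.get_obs()
    for q in([0,0,0],o["tool_pos"]):
        v=rot(c).T@(np.array(q)-c["eye"]); K=c["camera_matrix"]; print(n,"proj",q,v, (K@v/v[2])[:2])
    h=cv2.cvtColor(p,cv2.COLOR_BGR2HSV)
    for nm,m in(("red",((h[...,0]<5)|(h[...,0]>174))&(h[...,1]>180)&(h[...,2]>120)),("orange",(h[...,0]>7)&(h[...,0]<16)&(h[...,1]>180)&(h[...,2]>150))):
        k,l,s,ce=cv2.connectedComponentsWithStats(m.astype(np.uint8))
        for i in range(1,k):
            if s[i,4]>25:
                v,u=np.where(l==i); P=pts(c,np.c_[u,v],d[v,u]); print(n,nm,s[i],ce[i].round(1),np.median(P,0).round(3), P[:,2].min().round(3),P[:,2].max().round(3))
p=np.load("top0.npz")["p"]; cv2.imwrite("pics/topz.png",cv2.resize(p[100:290,250:380],None,fx=4,fy=3.1*4/3.1*0.75+1,interpolation=cv2.INTER_CUBIC)[:600] if 0 else cv2.resize(p[105:285,250:380],None,fx=3.3,fy=3.3,interpolation=cv2.INTER_CUBIC))
p=np.load("scene0.npz")["p"]; cv2.imwrite("pics/scenez.png",cv2.resize(p[110:210,150:340],None,fx=4,fy=4,interpolation=cv2.INTER_CUBIC))
E
```

```text
scene proj [0, 0, 0] [0.54656485 0.1246007  1.05357816] [482.40692049 239.30311326]
scene proj [0.18437299 0.64888428 0.22570241] [0.35741094 0.59741267 0.556934  ] [536.07644804 655.82807341]
scene red [269 155  15  10  85] [277.8 158.4] [ 0.489 -0.196  0.055] 0.051 0.06
top proj [0, 0, 0] [-0.09689315  0.57488063  0.97024893] [213.46069581 485.80652994]
top proj [0.18437299 0.64888428 0.22570241] [-0.75327165  0.37110351  0.78686975] [-205.27234917  426.77019161]
top red [186  51  21   4  62] [196.4  52.7] [0.918 0.032 0.011] 0.006 0.016
top red [139 141  10  25 141] [143.7 153.6] [0.655 0.124 0.108] 0.094 1.052
top red [295 221  17  21 293] [302.9 231.3] [ 0.497 -0.192  0.056] 0.047 0.061
top red [ 42 244  15  16  31] [ 49.1 251.3] [0.467 0.327 0.07 ] 0.049 0.086
top red [166 307  18   4  27] [174.3 308.8] [0.345 0.077 0.019] 0.013 0.026
top orange [215 184  13  11 104] [221.3 189. ] [ 0.556 -0.042  0.227] 0.205 0.231
top orange [ 13 240  10   8  61] [ 18.2 243.9] [0.478 0.367 0.119] 0.114 0.134
```

View pics/topz.png

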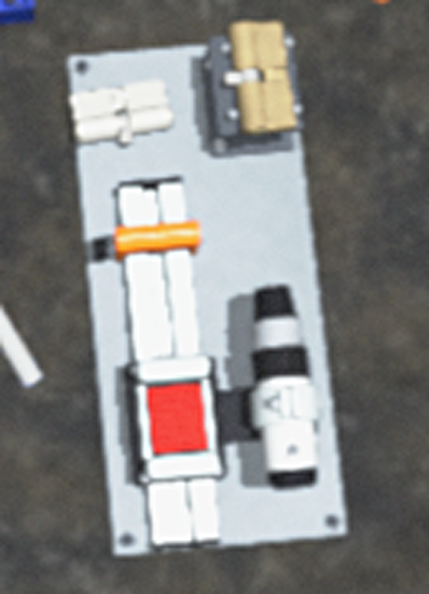

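View pics/scenez.png

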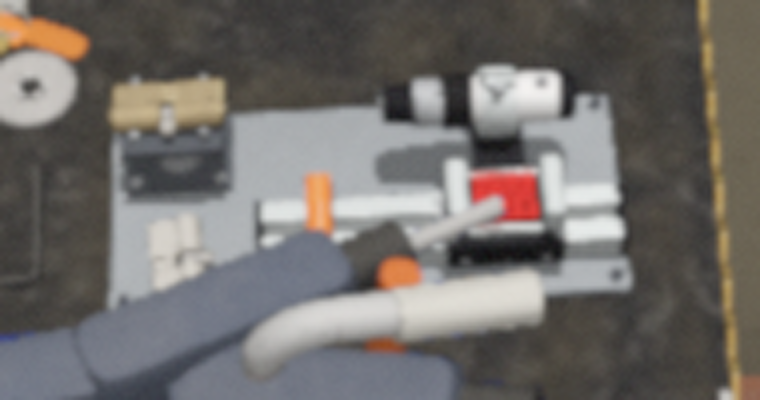

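```bash
python3 - <<'E'
from h import *
c=cam("top"); D=np.load("top0.npz"); p,d=D["p"],D["d"]
v,u=np.mgrid[0:384,0:512]; P=pts(c,np.c_[u.ravel(),v.ravel()],d.ravel()).reshape(384,512,3)
for q in[(259,218),(250,205),(235,175),(205,125),(170,45),(157,8),(193,155),(208,220),(170,255),(180,200),(165,126),(142,155),(100,275),(30,280)]:
    print(q,P[q[1],q[0]].round(3))
dom=(P[...,0]>.3)&(P[...,0]<.95)&(P[...,1]>-.5)&(P[...,1]<0.1)&(d>0)
print("max z by y bin",[(round(y,2),P[...,2][dom&(abs(P[...,1]-y)<.025)].max().round(3)) for y in np.arange(-.45,.11,.05)])
# lamp points nearest plate (z>.1)
m=dom&(P[...,2]>.1); i=np.argsort(P[...,1][m])[:300:25]; print(P[m][i].round(3))
# orange stop by wider mask
h=cv2.cvtColor(p,cv2.COLOR_BGR2HSV); m=(h[...,0]>5)&(h[...,0]<20)&(h[...,1]>150)&(h[...,2]>150); m[:, :280]=0;m[:,325:]=0;m[:160]=0;m[200:]=0
ys,xs=np.where(m); r=cv2.minAreaRect(np.c_[xs,ys].astype(np.float32)); print("stop px",r,np.median(P[m],0))
print(plane(c,cv2.boxPoints(r),.052).round(4))
m=((h[...,0]<6)|(h[...,0]>172))&(h[...,1]>150);m[:, :280]=0;m[:,325:]=0;m[:210]=0;m[250:]=0
ys,xs=np.where(m); r=cv2.minAreaRect(np.c_[xs,ys].astype(np.float32)); print("plate px",r);b=plane(c,cv2.boxPoints(r),.056);print(b.round(4),b.mean(0))
g=lambda x,y:(250+x/3.3,105+y/3.3)
Q=plane(c,[g(68,57),g(298,45),g(347,533),g(114,553)],.008);print("bench",Q.round(4),Q.mean(0),[np.linalg.norm(Q[i]-Q[i-1]).round(4) for i in range(4)], np.degrees(np.arctan2(*(Q[0]-Q[3])[[1,0]])),np.degrees(np.arctan2(*(Q[1]-Q[2])[[1,0]])))
# scene plate/stop
c=cam("scene");D=np.load("scene0.npz");p=D["p"];h=cv2.cvtColor(p,cv2.COLOR_BGR2HSV)
g=lambda x,y:(150+x/4,110+y/4)
print("scene plate corners",plane(c,[g(470,175),g(537,170),g(541,220)],.056).round(4),"stop top corners",plane(c,[g(307,172),g(330,172)],.052).round(4))
E
```

```text
(259, 218) [ 0.509 -0.106  0.191]
(250, 205) [ 0.532 -0.09   0.195]
(235, 175) [ 0.583 -0.066  0.214]
(205, 125) [ 0.668 -0.016  0.241]
(170, 45) [0.81  0.043 0.261]
(157, 8) [0.887 0.069 0.254]
(193, 155) [ 0.606 -0.     0.271]
(208, 220) [ 0.499 -0.023  0.256]
(170, 255) [0.444 0.042 0.245]
(180, 200) [0.535 0.025 0.248]
(165, 126) [0.677 0.059 0.214]
(142, 155) [0.651 0.127 0.113]
(100, 275) [0.414 0.175 0.197]
(30, 280) [0.407 0.314 0.171]
max z by y bin [(np.float64(-0.45), np.float64(0.471)), (np.float64(-0.4), np.float64(0.161)), (np.float64(-0.35), np.float64(0.163)), (np.float64(-0.3), np.float64(0.165)), (np.float64(-0.25), np.float64(0.167)), (np.float64(-0.2), np.float64(0.17)), (np.float64(-0.15), np.float64(0.172)), (np.float64(-0.1), np.float64(0.317)), (np.float64(-0.05), np.float64(0.262)), (np.float64(-0.0), np.float64(0.283)), (np.float64(0.05), np.float64(0.306)), (np.float64(0.1), np.float64(0.279))]
[[ 0.771 -0.473  0.358]
 [ 0.776 -0.472  0.241]
 [ 0.829 -0.472  0.28 ]
 [ 0.932 -0.472  0.151]
 [ 0.761 -0.472  0.247]
 [ 0.827 -0.472  0.201]
 [ 0.772 -0.472  0.23
[... 359 characters left out ...]
ate px ((302.9385070800781, 231.32379150390625), (20.008399963378906, 15.391075134277344), 84.80557250976562)
[[ 0.5161 -0.1754  0.056 ]
 [ 0.5182 -0.207   0.056 ]
 [ 0.4773 -0.2091  0.056 ]
 [ 0.4752 -0.1778  0.056 ]] [ 0.49672657 -0.19231129  0.056     ]
bench [[ 0.7468 -0.1327  0.008 ]
 [ 0.7513 -0.2885  0.008 ]
 [ 0.4238 -0.3036  0.008 ]
 [ 0.4148 -0.1537  0.008 ]] [ 0.58417258 -0.21961917  0.008     ] [np.float64(0.3327), np.float64(0.1559), np.float64(0.3278), np.float64(0.1502)] 3.619517880228614 2.646693658836476
scene plate corners [[ 0.5182 -0.2072  0.056 ]
 [ 0.4757 -0.2109  0.056 ]
 [ 0.4742 -0.1743  0.056 ]] stop top corners [[ 0.6217 -0.2118  0.052 ]
 [ 0.6071 -0.2119  0.052 ]]
```

>>> step_arm(moves=[[[0,0,3.5,0,8.7],[0,0,3.5,0,8.7],[0,0,3.5,0,8.0],[0,0,3.5,0,7.0],[0,0,3.5,0,5.0],[0,0,0,0,5.0]]])

```text
clock: 0.7
tool_pos: [0.1852, 0.6504, 0.4072]
orientation: [-179.5, 0.0, -15.9]
force: [1.4, 0.8, 1.0]
opening: 0.0615
gripper_force: 0.0
```

>>> step_arm(moves=[[[3.6,-3.0,0,-0.05,5],[3.6,-3.0,0,-0.05,5],[3.6,-3.0,0,-0.05,5],[3.6,-3.0,0,-0.05,5],[3.6,-3.0,0,-0.05,5],[3.6,-3.0,0,-0.05,5],[0,0,0,0,5]]])

```text
clock: 1.4
tool_pos: [0.4037, 0.4658, 0.4013]
orientation: [180.0, -0.0, -33.4]
force: [0.2, 0.6, -0.3]
opening: 0.0499
gripper_force: 0.0
```

>>> step_arm(moves=[[[1.4,-3.6,0,-0.05,5],[1.4,-3.6,0,-0.05,5],[1.4,-3.6,0,-0.05,5],[1.4,-3.6,0,-0.05,5],[1.4,-3.6,0,-0.05,5],[1.4,-3.6,0,-0.05,5],[1.4,-3.6,0,-0.05,5],[0,0,0,0,5]]])

```text
clock: 2.2
tool_pos: [0.4991, 0.2142, 0.4014]
orientation: [180.0, -0.0, -53.4]
force: [-0.7, 1.5, -0.8]
opening: 0.0497
gripper_force: 0.0
```

>>> step_arm(moves=[[[0,-3.8,0,-0.05,5],[0,-3.8,0,-0.05,5],[0,-3.8,0,-0.05,5],[0,-3.8,0,-0.05,5],[0,-3.8,0,-0.05,5],[0,-3.8,0,-0.05,5],[-1,-3.6,0,-0.08,5],[-1,-3.6,0,-0.08,5],[0,0,0,0,5]]])

```text
clock: 3.1
tool_pos: [0.4773, -0.0851, 0.4015]
orientation: [180.0, -0.0, -79.7]
force: [0.3, 0.8, 0.7]
opening: 0.05
gripper_force: 0.0
```

>>> step_arm(moves=[[[-0.5,-3.6,0,-0.06,5],[-0.5,-3.6,0,-0.06,5],[-0.5,-3.6,0,-0.06,5],[0,0,0,0,5],[0,0,0,0,5]]])

```text
clock: 3.6
tool_pos: [0.4635, -0.1906, 0.4009]
orientation: [179.9, 0.0, -89.8]
force: [0.6, 0.6, -0.3]
opening: 0.05
gripper_force: 0.0
```

>>> step_arm(moves=[[[0,-0.3,0,0.05,5],[0,0,-4,0,5],[0,0,-4,0,5],[0,0,-4,0,5],[0,0,-4,0,5],[0,0,-4,0,5],[0,0,-4,0,5],[0,0,-2,0,5],[0,0,-2,0,5],[0,0,0,0,5]]])

```text
clock: 4.6
tool_pos: [0.462, -0.1921, 0.1189]
orientation: [179.7, 0.1, -86.8]
force: [-1.2, 0.1, -0.3]
opening: 0.0499
gripper_force: 0.0
```

```bash
python3 - <<'E'
from h import *
o=ctrl.get_obs(); print(o["tool_pos"],o["orientation"],o["force"],o["joint_pos"])
a,_=viewer.snapshot("scene"); b,_=viewer.snapshot("top")
f=lambda p:cv2.resize(p,(400,300),interpolation=cv2.INTER_CUBIC)
cv2.imwrite("pics/n1.png",np.hstack([f(a[90:240,150:350]),f(b[150:300,210:410])]))
E
```

```text
[ 0.46198223 -0.19209997  0.11894845] [ 1.79711236e+02  6.06572921e-02 -8.67907159e+01] [-1.15838868  0.09741052 -0.31976724] [ -0.07321892  10.12313938 -29.21965759  -0.05668753 -50.94898013
   3.31848178]
```

View pics/n1.png

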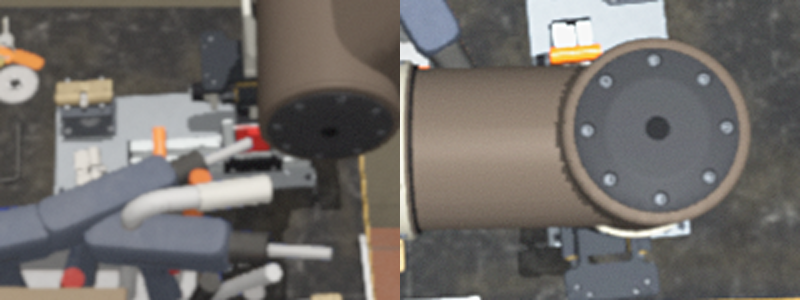

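```bash
python3 - <<'E'
from h import *
c=cam("top"); p,d=viewer.snapshot("top")
v,u=np.mgrid[0:384,0:512]; P=pts(c,np.c_[u.ravel(),v.ravel()],d.ravel()).reshape(384,512,3)
for x in(375,340,320,300,280,260,240,215,208):
    col=P[180:275,x]; k=col[:,2]>.3; 
    print(x,[P[y,x].round(3).tolist() for y in(190,225,255)], col[k,0].min().round(3) if k.any() else 0,col[k,0].max().round(3) if k.any() else 0)
cv2.imwrite("pics/n2.png",p)
E
```

```text
375 [[0.487, -0.232, 0.561], [0.451, -0.23, 0.563], [0.447, -0.349, -0.001]] 0.432 0.49
340 [[0.488, -0.196, 0.565], [0.452, -0.194, 0.565], [0.422, -0.193, 0.561]] 0.399 0.499
320 [[0.488, -0.176, 0.565], [0.453, -0.174, 0.565], [0.423, -0.173, 0.561]] 0.399 0.499
300 [[0.49, -0.156, 0.56], [0.453, -0.154, 0.563], [0.425, -0.155, 0.527]] 0.417 0.507
280 [[0.495, -0.136, 0.533], [0.456, -0.134, 0.546], [0.426, -0.134, 0.527]] 0.418 0.506
260 [[0.496, -0.114, 0.531], [0.456, -0.114, 0.546], [0.426, -0.113, 0.528]] 0.418 0.507
240 [[0.496, -0.093, 0.533], [0.457, -0.093, 0.545], [0.427, -0.091, 0.526]] 0.399 0.508
215 [[0.496, -0.066, 0.536], [0.457, -0.067, 0.55], [0.427, -0.065, 0.531]] 0.413 0.512
208 [[0.496, -0.058, 0.538], [0.457, -0.06, 0.549], [0.427, -0.058, 0.535]] 0.399 0.51
```

View pics/n2.png

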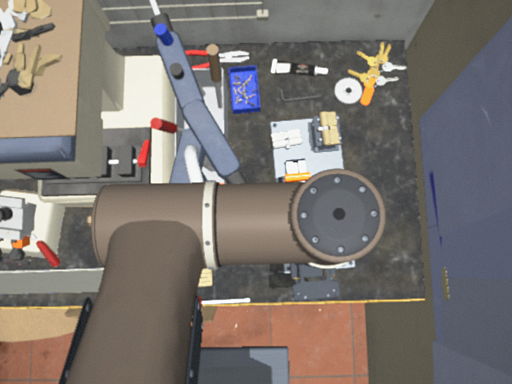

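>>> step_arm(moves=[[[0.1,-0.15,-2,0,5],[0,0,-2,0,5],[0,0,-0.8,0,5],[0,0,-0.4,0,5],[0,0,0,0,5],[0,0,0,0,5]]])

```text
clock: 5.35
tool_pos: [0.4652, -0.1953, 0.0705]
orientation: [-179.9, -0.0, -86.9]
force: [-0.0, -0.3, 1.0]
opening: 0.0502
gripper_force: 0.0
```

>>> step_arm(moves=[[[0,0,-0.3,0,5],[0,0,-0.3,0,5],[0,0,0,0,5],[0,0,0,0,5]]])

```text
clock: 5.75
tool_pos: [0.4644, -0.1952, 0.0635]
orientation: [180.0, -0.0, -86.9]
force: [-0.6, 1.0, 0.6]
opening: 0.0498
gripper_force: 0.0
```

>>> step_arm(moves=[[[0,0,-0.2,0,5],[0,0,-0.2,0,5],[0,0,-0.2,0,5],[0,0,-0.2,0,5],[0,0,0,0,5],[0,0,0,0,5]]])

```text
clock: 6.35
tool_pos: [0.4649, -0.1953, 0.056]
orientation: [-180.0, -0.0, -86.9]
force: [-1.0, 0.7, 5.3]
opening: 0.0501
gripper_force: 2.9
```

>>> step_arm(moves=[[[0,0,-0.2,0,5],[0,0,-0.15,0,5],[0,0,-0.1,0,5],[0,0,0,0,5],[0,0,0,0,5]]])

```text
clock: 6.85
tool_pos: [0.4654, -0.1953, 0.0518]
orientation: [-179.9, -0.0, -86.9]
force: [-1.8, 1.7, 7.9]
opening: 0.0501
gripper_force: 3.9
```

>>> step_arm(moves=[[[0.3,0.02,0,0,5],[0.5,0.03,0,0,5],[0.5,0.03,0,0,5],[0.5,0.03,0,0,5],[0.5,0.03,0,0,5],[0.5,0.03,0,0,5],[0.5,0.03,0,0,5],[0.5,0.03,0,0,5],[0,0,0,0,5]]])

```text
clock: 7.75
tool_pos: [0.5044, -0.1928, 0.052]
orientation: [-179.8, -0.0, -86.9]
force: [0.0, 1.7, 7.0]
opening: 0.0496
gripper_force: 3.8
```

```bash
python3 - <<'E'
from h import *
o=ctrl.get_obs(); print(o["tool_pos"],o["force"])
a,_=viewer.snapshot("scene")
cv2.imwrite("pics/n3.png",cv2.resize(a[110:210,170:320],None,fx=5,fy=5,interpolation=cv2.INTER_CUBIC))
E
```

```text
[ 0.50440156 -0.19282669  0.05200009] [0.04070392 1.71954668 7.02088861]
```

View pics/n3.png

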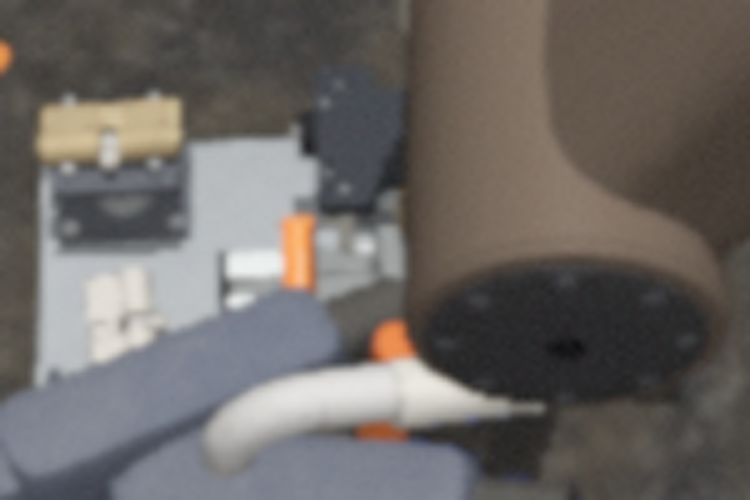

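>>> step_arm(moves=[[[0.4,0.02,0,0,5],[0.4,0.02,0,0,5],[0.4,0.03,0,0,5],[0.4,0.02,0,0,5],[0.4,0.02,0,0,5],[0,0,0,0,5],[0,0,0,0,5]]])

```text
clock: 8.5
tool_pos: [0.5242, -0.1916, 0.0521]
orientation: [-179.8, -0.0, -86.9]
force: [-0.2, 3.7, 8.0]
opening: 0.0498
gripper_force: 3.8
```

>>> step_arm(moves=[[[0.2,0.01,0,0,5],[0.2,0.01,0,0,5],[0,0,0,0,5],[0,0,0,0,5]]])

```text
clock: 8.9
tool_pos: [0.5277, -0.1914, 0.052]
orientation: [-179.9, -0.0, -86.9]
force: [-0.5, 3.3, 8.6]
opening: 0.0501
gripper_force: 3.8
```

>>> step_arm(moves=[[[0.2,0.04,0,0,5],[0.2,0.04,0,0,5],[0,0,0,0,5],[0,0,0,0,5]]])

```text
clock: 9.3
tool_pos: [0.5316, -0.191, 0.0521]
orientation: [-179.9, -0.0, -86.9]
force: [-1.0, 0.2, 7.1]
opening: 0.0499
gripper_force: 3.8
```

>>> step_arm(moves=[[[0.2,0.02,0,0,5],[0.2,0.02,0,0,5],[0,0,0,0,5],[0,0,0,0,5]]])

```text
clock: 9.7
tool_pos: [0.5331, -0.1907, 0.0513]
orientation: [179.9, -0.0, -86.9]
force: [-5.2, -0.6, 7.5]
opening: 0.0501
gripper_force: 4.1
```

>>> step_arm(moves=[[[0.2,0.02,0,0,5],[0.2,0.02,0,0,5],[0,0,0,0,5],[0,0,0,0,5]]])

```text
clock: 10.1
tool_pos: [0.537, -0.1903, 0.0513]
orientation: [179.9, -0.0, -86.9]
force: [-6.0, -0.1, 8.7]
opening: 0.0498
gripper_force: 4.1
```

>>> step_arm(moves=[[[0,0,0.2,0,5],[0,0,0.2,0,5],[0,0,0.3,0,5],[0,0,0.5,0,5],[0,0,2,0,5],[0,0,3,0,5],[0,0,4,0,5],[0,0,4,0,5],[0,0,4,0,5],[0,0,0,0,5]]])

```text
clock: 11.1
tool_pos: [0.5417, -0.1907, 0.2396]
orientation: [-179.4, -0.1, -86.9]
force: [0.6, 1.0, 0.0]
opening: 0.05
gripper_force: 0.0
```

>>> step_arm(moves=[[[0,0,4,0,5],[0,0,4,0,5],[0,0,4,0,5],[0,0,3,0,5],[0,4,0,0,5],[0,4,0,0,5],[0,4,0,0,5],[0,4,0,0,5],[0,4,0,0,5],[0,4,0,0,5]]])

```text
clock: 12.1
tool_pos: [0.5383, 0.0517, 0.3832]
orientation: [-180.0, 0.0, -86.9]
force: [1.3, -0.7, -0.4]
opening: 0.0499
gripper_force: 0.0
```

```bash
python3 - <<'E'
from h import *
o=ctrl.get_obs(); print(o["tool_pos"],o["force"])
a,_=viewer.snapshot("scene"); b,_=viewer.snapshot("top")
cv2.imwrite("pics/n4.png",np.hstack([cv2.resize(a[110:210,170:320],(400,267),interpolation=cv2.INTER_CUBIC),cv2.resize(b[110:290,240:510],(400,267),interpolation=cv2.INTER_CUBIC)]))
for n,p in(("scene",a),("top",b)):
    c=cam(n);h=cv2.cvtColor(p,cv2.COLOR_BGR2HSV); m=((h[...,0]<6)|(h[...,0]>172))&(h[...,1]>150)
    k,l,s,ce=cv2.connectedComponentsWithStats(m.astype(np.uint8))
    for i in range(1,k):
        if s[i,4]>40:
            q=plane(c,ce[i],.056)[0]
            if .45<q[0]<.7 and -.25<q[1]<-.12: print(n,s[i],q)
E
```

```text
[0.53827995 0.05172076 0.38318635] [ 1.2829044  -0.66257503 -0.44256619]
top [292 189  17  21 294] [ 0.56404442 -0.18799982  0.056     ]
```

View pics/n4.png

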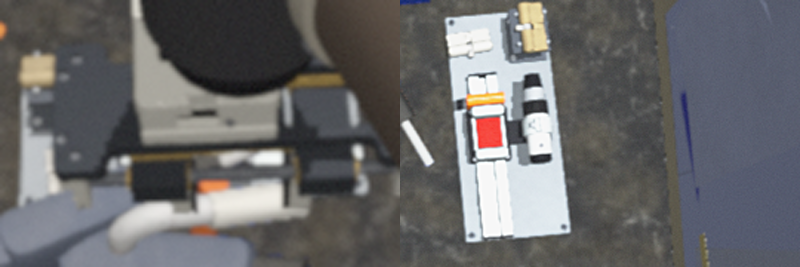

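>>> step_arm(moves=[[[0,0,0,0,5],[0,0,0,0,5],[0,0,0,0,5]]])

```text
clock: 12.5
tool_pos: [0.5385, 0.0491, 0.3831]
orientation: [-180.0, -0.0, -87.0]
force: [-0.1, -0.3, 0.2]
opening: 0.05
gripper_force: 0.0
```

```bash
python3 -c "
from plant import close_job
print(close_job())"
```

```text
the job is handed in; nothing more can be done
None
```

The carriage was pushed about 67 mm, with the brake plate held down, up against the orange stop; I then lifted off, the last top view shows it still there, and the job was handed in at 12.5 s with the arm clear (no verdict returned).

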